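# Turn a tray of club weights over into its matching tray

## Robot

A 6-joint arm with a two-finger parallel gripper is mounted at the origin on a cart in front of the work surface, level with it; the furniture and walls round the work are solid. World frame = base frame: x ahead of the robot, y to its left, z up, the work surface at z = 0. Lengths are in m, angles in rad, forces in N, time in s.
With the tool pointing down it reaches from about 0.325 to 0.85 m from the base axis. Payload 4.4 kg.
Tool frame: the origin (TCP) lies at the very end of the fingers, on their centre line; the grasp point (between the pads) lies 19 mm behind it (grip_point_offset is the distance from the TCP to the grasp point, in m); z points along the fingers, y is the line along which they close (so a half turn about z gives the same grasp; the last joint's range is limited). The gripper opens to 94 mm and grips with 3 to 60 N. Pads are 16 mm wide; open, the fingers measure 119 mm over their backs; the gripper's body (75 mm by 177 mm) begins 78 mm behind the grasp point.
Start: joints at [-1.399, 0.207, 1.542, -0, 1.393, -0.15], TCP at [0.182, -0.545, 0.205] pointing down, gripper open.
Joint ranges: [-2.73, 2.73], [-0.86, 2.22], [0.23, 2.46], [-1.11, 4.25], [0.08, 2.63], [-2.82, 2.82]. Speed limits (rad/s): [2.79, 2.79, 3.14, 3.14, 3.14, 3.14].

## Interface

Orientations are given as a unit quaternion [x, y, z, w].
In Python, from station import get_obs, capture, sign_off, grip_point_offset gives the robot as it stands.
- The arm moves only by the shell command python3 -m inch 'ROWS' [FORCE]. ROWS is text: rows parted by semicolons, each of 7 numbers parted by spaces: the shift along the tool's x, y, z in m, then the turn, a rotation vector about the tool's x, y, z in degrees, then the opening, from -1 (shut) to 1 (fully open), so that 0 is half open. In form: dx dy dz wx wy wz claw; .... A call has 1 to 20 rows; each row is the pose to reach, as a shift and turn from the pose commanded when the call began, along the tool's axes at that moment; what a row does not reach only later rows make up. A row lasts 1/10 s, in which the tool goes at most 50 mm and 8.59 degrees, less where a joint would pass 70% of its speed; a pose out of reach is approached as far as the arm can. A call with a gripper value outside its range is refused whole. The fingers move at their own pace and stop on an object; FORCE is the grip in N (left out, the last holds). Time passes only in rows, so rows that repeat a pose let the fingers close. It gives the time, the measured TCP pose, the force, the opening and the grip force at its end, in the units of the state.
- get_obs(): the state, without advancing time (a new reading comes with each control period).
- capture(name): name is "scene" or "top" or "wrist"; returns a dict with "color" (384x512x3 uint8, red, green, blue), "camera_matrix" (3x3 intrinsics, pixels), "k1" (the pictures are not rectified: a ray, as slopes to the right and down, at radius r is drawn at 1 + k1 r^2 times it, then the intrinsics apply), "R" (3x3) and "t" (3): a world point X has camera coordinates R X + t; the wrist camera has in their place "tool_from_camera" (4x4, takes a point from camera to tool coordinates, whose origin is the TCP and whose axes are the flange's). Camera axes: x right, y down, z forward; pixel columns grow to the right and rows downward; lengths in m; the calibration is good to about 2 mm. A picture is of the moment at which its call begins: read the wrist's pose just before it. There is no depth.
- sign_off(): hands the job in; it is judged then, once.
The state is a dict: "time": time; "joint_positions": joint angles; "qd": joint speeds; "joint_efforts": joint torques, N m; "position": TCP position; "eef_rot": TCP orientation; "force": force on the tool from outside, world axes, zero at the start; "moment": the same for the moment, N m; "grip_width": finger opening in m; "grip_force": force on a finger pad.
Only numpy, scipy, OpenCV 4.12 (cv2) and the standard library are available. Lean on these libraries where they do the work, as an engineer would, in place of code of your own. Each camera call takes 0.05 s, during which the arm holds its last target. There are 200 camera calls.

## Task

Move all three steel weights from the full tray into the empty matching tray without handling them one by one: lay the empty tray face-down on the full one so that the end tabs interlock, slide the pair along the rest right home into the turnover cradle, and swing the crank over its full half turn. Then draw the pair straight back out on to the rest, lift the now empty upper tray off and put it down flat on the bench top, leaving the tray with the weights upright on the rest. Spill nothing and leave the other things on the bench where they are.

Things in the scene. Friction and masses are not known exactly. Their poses are not given: they have to be found in the camera images.
- full_tray_mid (a point): Centre (half-way up) of the full tray: grey plastic, 66 mm wide (its x), 150 mm long (y), 24 mm high; z points out of its open face. Walls, floor and two cross dividers are 4 mm thick: three pockets in a row along y, 20 mm deep. The straight long sides (66 mm across) are the place to grip. Starts face-up on the rest, its y within 0.02 rad of the rest's y. 0.12 kg.
- full_tray_tab (a point): Tip of one end tab of the full tray. Every tray has a tab at each end, outside the end wall with 2.5 mm gap: 4 mm thick, 29 mm wide, 13 mm past the rim, tip flared outward; +y end: in the +x half, -y end: in the -x half. Over the tabs a tray is 163 mm long (168 at the flares). On a mated pair they leave 2.5 mm play lengthwise, 3 mm sideways, each way.
- empty_tray_mid (a point): Centre of the empty tray, the same as the full one. Starts face-down on the bench (z down), standing on its tabs: centre 25 mm, underside 37 mm above the bench. It fits on the full tray either way round (half a turn in yaw is no matter), long axes parallel; seated rim on rim the centres are 24 mm apart and the pair is 48 mm thick.
- weight_0: A turned steel weight, 30 mm diameter, 46 mm long, about 0.09 kg; origin at its centre, x along its axis. Lies loose across the full tray in a pocket, standing 10 mm above the rim; may roll within its pocket (45 mm long, 58 mm wide).
- weight_1: Second weight, the same, in the middle pocket.
- weight_2: Third weight, the same, in the last pocket.
- rest_mid (a point): Middle of the top of the loading rest: a shelf 48.5 mm above the bench, 158 mm long (y), between rails 6 mm high and 70 mm apart, with an 8 mm end stop at its -y end. x across, y toward the cradle, z up. The stand is fixed; its place and yaw differ each time. Beyond the rest's +y end (69 mm away, then 15 mm ramp) is an open gap, then the cradle's mouth. A tray belongs centred here.
- cradle_mid (a point): Middle of the turnover cradle, an aluminium tube 71 mm wide, 52 mm high, 102 mm deep inside (floor 49 mm above the bench, also when turned), open toward the rest, closed at +y; 206 mm from rest_mid along y, 75 mm above the bench. Turns about its y axis through this point. A pair of trays is home when its tabs meet the closed end: tray centres then 33 mm short of (-y from) this point.
- cradle_mouth (a point): Middle of the cradle's open mouth (fixed to the stand), on the turning axis. Four flared lips reach 11 mm from the tube toward the rest, ending here, 68 mm high over the lips. Of a pair that is home, about 50 mm stands out of the mouth over the gap, where it can be gripped from above. Gripped across the seam, both trays are held. Draw it straight back along -y.
- cradle (a joint): Angle of the cradle in rad: 0 at the start, pi when turned over (stops at both). Stays where it is left (friction 0.15 N m: 2 to 3 N at the handle); press it lightly on to its stop so that the trays lie level.
- crank_handle (a point): Centre of the crank's black handle, a round grip 21 mm in diameter and 52 mm long along the cradle's axis (y), 70 mm from that axis, beyond the cradle's closed end, free to spin on its pin. At angle 0 it is on the robot's side (-x) of the axis, level with it; as the angle grows it goes up over the top and down on the far side.
- tape_roll: A roll of tape lying flat, 104 mm across, 25 mm high; origin under its centre. Not to be moved.
- sanding_block: A cork sanding block 52x94x30 mm; origin under its centre. Not to be moved.
- screwdriver: A screwdriver 188 mm long lying on the bench; origin under its centre. Not to be moved.
- carton: A small carton 52x86x26 mm; origin under its centre. Not to be moved.
Things that resemble listed ones, but are neither listed nor needed, are in the scene too. Leave any pink look-alike of the weight_0 alone.

How it is judged:
By the outcome, as a careful person would: the job done as asked, in the order asked, and still so for the second after the job is handed in, with the robot touching nothing.
It also fails if it takes over 72 s, if anything falls off the work surface, if the arm or the gripper's body presses on something with over 40 N, if the wrist force passes 120 N, or if a joint passes its speed limit or range.

## Working session

There is one attempt and no reset: what is moved stays moved. The work goes in short steps, Python scripts to look and compute and a shell command to move; the robot and the scene stay as the last step left them, time stands still between calls to the robot, and variables do not carry over. Pictures are saved under pics/ and viewed, at most 10 in all, crops included, and the job is handed in when it is done.

```bash
mkdir -p pics; cat > h.py <<'E'
import numpy as np, cv2
from station import get_obs, capture, sign_off, grip_point_offset
from scipy.spatial.transform import Rotation as Ro
def snap(n,f):
    o=get_obs(); c=capture(n); cv2.imwrite('pics/'+f,c['color'][:,:,::-1])
    if n=='wrist':
        T=np.eye(4);T[:3,:3]=Ro.from_quat(o['eef_rot']).as_matrix();T[:3,3]=o['position']
        M=np.linalg.inv(T@np.array(c['tool_from_camera']));c['R']=M[:3,:3];c['t']=M[:3,3]
    np.savez('pics/'+f[:-4]+'.npz',K=c['camera_matrix'],k1=c['k1'],R=c['R'],t=c['t'])
def ray(f,uv):
    d=np.load('pics/'+f+'.npz');K=d['K'];k=float(d['k1'])
    p=cv2.undistortPoints(np.array([[uv]],float),K,np.array([k,0,0,0,0.]))[0,0]
    R=d['R'];o=-R.T@d['t'];v=R.T@np.array([p[0],p[1],1]);return o,v
def onz(f,uv,z):
    o,v=ray(f,uv);return (o+v*(z-o[2])/v[2])[:2]
def proj(f,X):
    d=np.load('pics/'+f+'.npz');c=(d['R']@np.array(X).T).T+d['t'];s=c[:,:2]/c[:,2:]
    r=(s**2).sum(1,keepdims=True);s=s*(1+float(d['k1'])*r);return s@d['K'][:2,:2].T+d['K'][:2,2]
E
python3 - <<'E'
from h import *
print(get_obs(),grip_point_offset)
snap('scene','s0.png');snap('top','t0.png')
a=cv2.imread('pics/s0.png');b=cv2.imread('pics/t0.png')
cv2.imwrite('pics/t0b.png',cv2.resize(b,(800,600),interpolation=cv2.INTER_CUBIC))
E
```

```text
{'time': 0.0, 'joint_positions': array([-1.39949983e+00,  2.07403706e-01,  1.54292259e+00, -2.16516281e-05,
        1.39349000e+00, -1.50449315e-01]), 'qd': array([ 6.52508816e-04, -2.88408774e-04,  6.66752489e-04, -1.81591804e-04,
        3.46888639e-03,  1.28739001e-05]), 'joint_efforts': array([ 2.06638470e-04, -3.70879626e+01, -2.81418782e+01,  6.97595207e-02,
        3.62349395e-02, -1.67613193e-04]), 'position': array([ 0.1817015 , -0.54469965,  0.20431494]), 'eef_rot': array([ 9.87086920e-01,  1.60181700e-01, -2.22423557e-05, -1.11165102e-03]), 'force': array([0.07800487, 0.86188536, 0.18969821]), 'moment': array([-0.02503359, -0.04607187,  0.02927513]), 'grip_force': 0.0, 'grip_width': 0.09388325569646064} 0.0188
```

View pics/t0b.png

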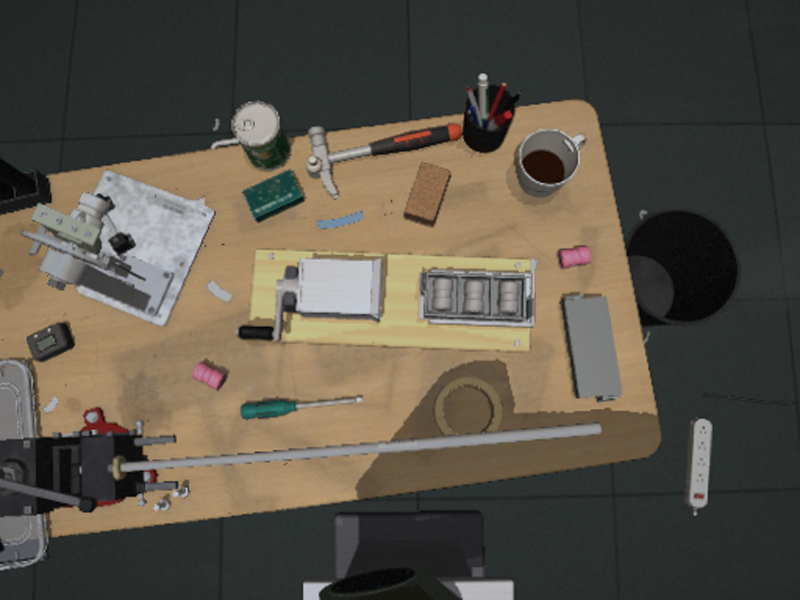

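View pics/s0.png

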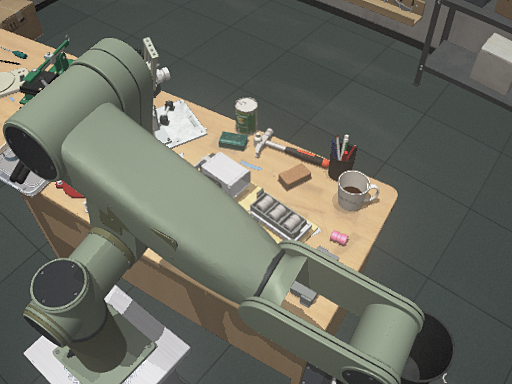

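The top view (800x600) shows the full tray (478,296), cradle (340,288), crank handle (257,332) and the face-down grey tray (592,346). The pink look-alike weights are at (575,256) and (208,375), and the tape, screwdriver and sanding block are at (467,408), (300,405) and (428,193). The only candidate for the full tray is the one at (478,296), and for the empty tray the one at (592,346).

```bash
python3 - <<'E'
from h import *
b=cv2.imread('pics/t0.png')
cv2.imwrite('pics/c0.png',cv2.resize(b[155:265,260:405],None,fx=5.4,fy=5.4,interpolation=cv2.INTER_CUBIC))
f=lambda u,z:onz('t0',np.array(u)/1.5625,z)
for n,u,z in [('full',(478,296),.0725),('empty',(592,346),.037),('cradtop',(340,288),.10),('handle',(257,332),.08)]:print(n,f(u,z))
E
```

```text
full [ 0.57091091 -0.11438898]
empty [ 0.4968069  -0.28879964]
cradtop [0.58159792 0.08818488]
handle [0.52171042 0.21319367]
```

View pics/c0.png

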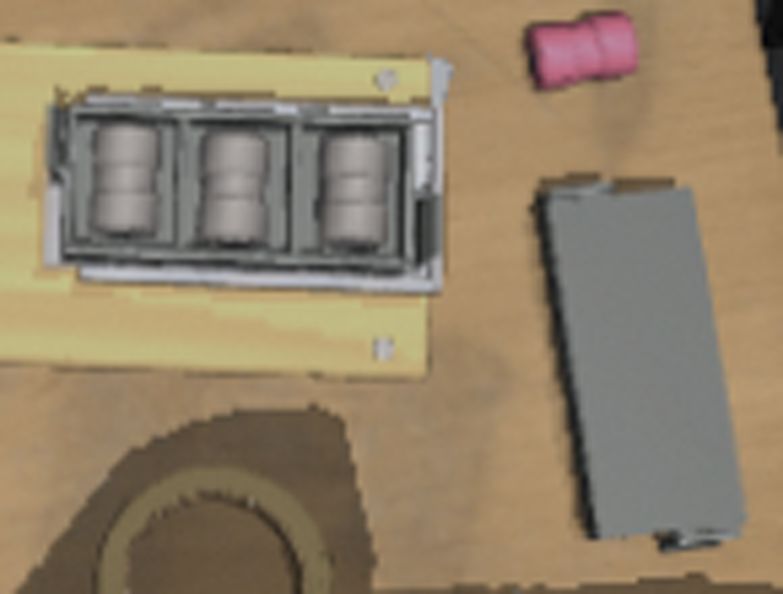

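The crop shows the full tray, with three steel weights, on the rest. The empty tray is face-down with corners at about (548,195), (690,188), (745,525) and (593,537). The choice is confirmed, so I'll work out the first move.

```bash
cat >> h.py <<'E'
def go(x,y,z,psi,o=None):
    "delta to TCP target; psi = heading of tool x, deg; tool down"
    o=o or get_obs();R0=Ro.from_quat(o['eef_rot']);a=np.radians(psi)
    R=Ro.from_matrix(np.array([[np.cos(a),np.sin(a),0],[np.sin(a),-np.cos(a),0],[0,0,-1]]).T)
    d=R0.inv().apply(np.array([x,y,z])-o['position']);w=np.degrees((R0.inv()*R).as_rotvec())
    print('row',np.round(d,4),np.round(w,2))
E
python3 - <<'E'
from h import *
g=lambda u,z:onz('t0',np.array([260,155])+(np.array(u)+.5)/5.4-.5,z)
P=np.array([g(u,.037) for u in [(548,195),(690,188),(745,525),(593,537)]]);print(P)
c=P.mean(0);l=P[0]+P[1]-P[2]-P[3];print(c,np.linalg.norm(l)/2,np.degrees(np.arctan2(l[1],l[0])))
go(*c,.22,np.degrees(np.arctan2(l[1],l[0])))
c=capture('wrist');print(c['tool_from_camera'])
for u in [(65,108),(410,115),(410,268),(65,258)]:print(g(u,.0725))
E
```

```text
[[ 0.57163797 -0.25052601]
 [ 0.57360453 -0.31429281]
 [ 0.42423922 -0.32874034]
 [ 0.420537   -0.26182975]]
[ 0.49750468 -0.28884723] 0.1507838810991299 4.898529605942457
row [ 0.3805 -0.143  -0.0152] [-0.11 -0.   13.54]
[[-5.62649002e-04 -9.64123531e-01 -2.65453387e-01  7.70985347e-02]
 [ 9.99999713e-01 -6.77146049e-04  3.39809560e-04 -2.11389649e-04]
 [-5.07369105e-04 -2.65453119e-01  9.64123635e-01 -1.79287796e-01]
 [ 0.00000000e+00  0.00000000e+00  0.00000000e+00  1.00000000e+00]]
[ 0.60763123 -0.03569352]
[ 0.60171089 -0.18461509]
[ 0.5350191  -0.18139865]
[ 0.54206212 -0.03419466]
```

```bash
python3 -m inch '0.04 -0.015 -0.002 0 0 2 1; 0.085 -0.032 -0.004 0 0 4 1; 0.13 -0.048 -0.006 0 0 6 1; 0.175 -0.065 -0.008 0 0 8 1; 0.22 -0.082 -0.010 0 0 10 1; 0.265 -0.1 -0.012 0 0 12 1; 0.31 -0.117 -0.013 0 0 13.5 1; 0.35 -0.132 -0.015 0 0 13.5 1; 0.38 -0.143 -0.015 0 0 13.5 1; 0.38 -0.143 -0.015 0 0 13.5 1; 0.38 -0.143 -0.015 0 0 13.5 1'; python3 - <<'E'
from h import *
snap('wrist','w1.png')
E
```

```text
time: 1.25
position: [0.497, -0.2892, 0.2199]
eef_rot: [0.999, 0.044, -0.001, -0.0]
force: [-0.5, -1.1, -0.2]
grip_width: 0.0939
grip_force: 0.0
```

View pics/w1.png

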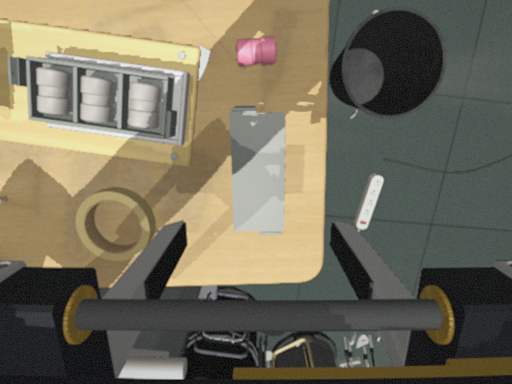

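The wrist view shows the empty tray with corners at (231,109), (285,111), (283,233) and (234,231). The full tray on the rest is in view at the upper left.

```bash
python3 - <<'E'
from h import *
P=np.array([onz('w1',u,.037) for u in [(231,109),(285,111),(283,233),(234,231)]]);print(P)
c=P.mean(0);l=P[0]+P[1]-P[2]-P[3];a=np.degrees(np.arctan2(l[1],l[0]));print(c,np.linalg.norm(l)/2,a)
go(*c,.0145,a)
E
```

```text
[[ 0.57280655 -0.25018521]
 [ 0.57608956 -0.31389858]
 [ 0.42135551 -0.32850507]
 [ 0.41855705 -0.26390884]]
[ 0.49720217 -0.28912443] 0.15513979975006723 5.238693871389512
row [ 0.0011 -0.0006  0.2055] [-0.01  0.07 -0.3 ]
```

```bash
python3 -m inch '0 0 0.04 0 0 0 1; 0 0 0.08 0 0 0 1; 0 0 0.12 0 0 0 1; 0.001 0 0.16 0 0 0 1; 0.001 0 0.185 0 0 -0.3 1; 0.001 0 0.2 0 0 -0.3 1; 0.001 0 0.2055 0 0 -0.3 1; 0.001 0 0.2055 0 0 -0.3 0; 0.001 0 0.2055 0 0 -0.3 0; 0.001 0 0.2055 0 0 -0.3 0; 0.001 0 0.2055 0 0 -0.3 -0.1;  0.001 0 0.2055 0 0 -0.3 -0.2; 0.001 0 0.2055 0 0 -0.3 -0.2; 0.001 0 0.2055 0 0 -0.3 -0.2; 0.001 0 0.2055 0 0 -0.3 -0.2' 25; python3 - <<'E'
from h import *
print(get_obs()['position'])
E
```

```text
time: 2.8
position: [0.4991, -0.2901, 0.0163]
eef_rot: [0.999, 0.046, 0.001, 0.001]
force: [-0.0, 0.6, 6.9]
grip_width: 0.066
grip_force: 25.0
[ 0.4990609  -0.29008736  0.01627409]
```

```bash
python3 - <<'E'
from h import *
go(.563,-.29,.19,87.4)
E
```

```text
row [ 0.064   0.006  -0.1736] [ 1.300e-01 -2.000e-02 -8.216e+01]
```

```bash
python3 -m inch '0 0 -0.03 0 0 0 -0.2; 0 0 -0.07 0 0 0 -0.2; 0 0 -0.11 0 0 -6 -0.2; 0.01 0 -0.14 0 0 -14 -0.2; 0.02 0.001 -0.16 0 0 -22 -0.2; 0.03 0.002 -0.17 0 0 -30 -0.2; 0.04 0.003 -0.174 0 0 -38 -0.2; 0.05 0.004 -0.174 0 0 -46 -0.2; 0.06 0.005 -0.174 0 0 -54 -0.2; 0.064 0.006 -0.174 0 0 -62 -0.2; 0.064 0.006 -0.174 0 0 -70 -0.2; 0.064 0.006 -0.174 0 0 -77 -0.2; 0.064 0.006 -0.174 0 0 -82.2 -0.2; 0.064 0.006 -0.174 0 0 -82.2 -0.2; 0.064 0.006 -0.174 0 0 -82.2 -0.2' 25; python3 - <<'E'
from h import *
snap('wrist','w2.png')
b=cv2.imread('pics/w2.png');cv2.imwrite('pics/w2b.png',cv2.resize(b,(800,600),interpolation=cv2.INTER_CUBIC))
E
```

```text
time: 4.3
position: [0.5621, -0.2895, 0.1883]
eef_rot: [0.723, 0.69, -0.0, -0.001]
force: [0.6, -0.4, -1.2]
grip_width: 0.0657
grip_force: 25.0
```

View pics/w2b.png

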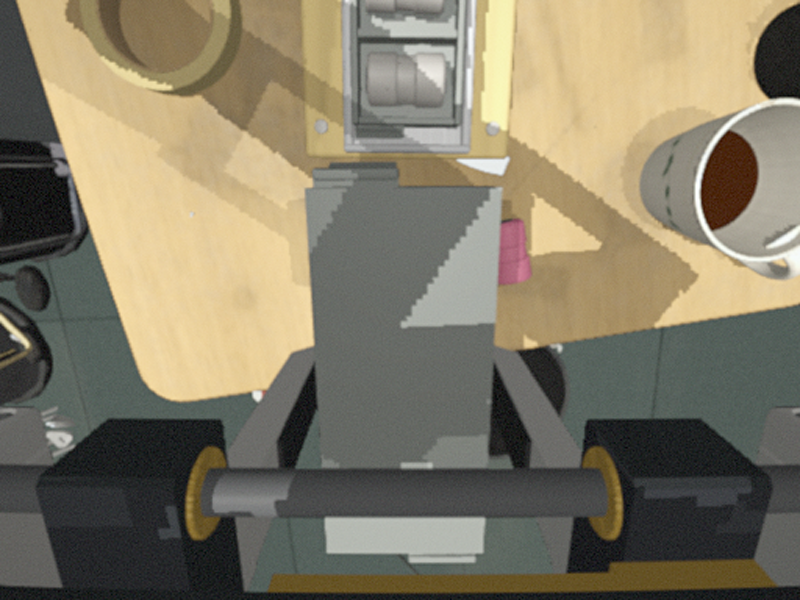

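```bash
python3 - <<'E'
from h import *
b=cv2.imread('pics/w1.png')
cv2.imwrite('pics/c1.png',cv2.resize(b[35:155,5:205],None,fx=4,fy=4,interpolation=cv2.INTER_CUBIC))
E
```

```text
(no output)
```

View pics/c1.png

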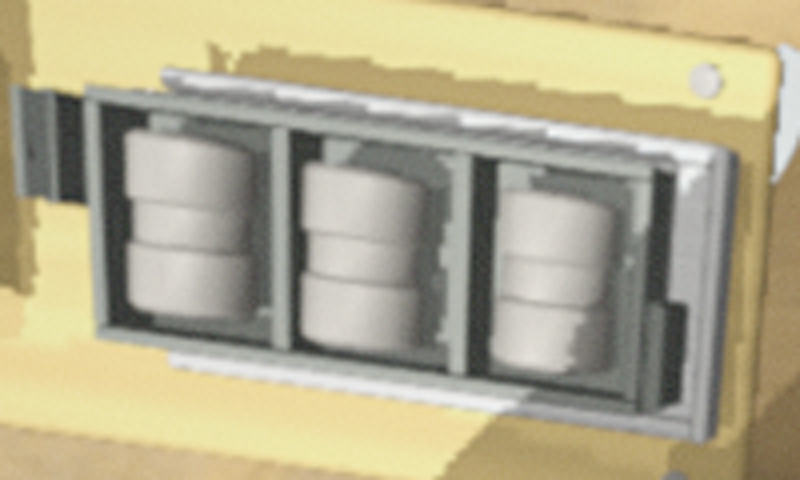

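Crop of the full tray shows rim corners at about (88,92), (655,168), (640,408) and (98,338). In w2b the held tray's top corners are at (305,188), (502,186), (485,553) and (327,553).

```bash
python3 - <<'E'
from h import *
w=lambda u,z:onz('w1',np.array([5,35])+(np.array(u)+.5)/4-.5,z)
g=lambda u,z:onz('t0',np.array([260,155])+(np.array(u)+.5)/5.4-.5,z)
def rep(P):
    P=np.array(P);c=P.mean(0);l=P[0]+P[3]-P[1]-P[2];s=P[0]+P[1]-P[2]-P[3]
    print(P.round(4).tolist(),c,np.linalg.norm(l)/2,np.linalg.norm(s)/2,np.degrees(np.arctan2(l[1],l[0])))
rep([w(u,.0725) for u in [(88,92),(655,168),(640,408),(98,338)]])
rep([g(u,.0725) for u in [(65,108),(410,115),(410,268),(65,258)]])
# rail outer/inner tops and end stop
print('rail w1',w((170,75),.0545),w((700,150),.0545),w((170,362),.0545),w((690,435),.0545))
z=get_obs()['position'][2]
P=[onz('w2',(np.array(u)+.5)/1.5625-.5,z+.0215) for u in [(305,188),(327,553),(485,553),(502,186)]]
P=[P[0],P[1],P[2],P[3]];rep(P)
print(get_obs()['position'])
h=lambda u,z:onz('w2',(np.array(u)+.5)/1.5625-.5,z)
print('stop top outer w2',h((345,150),.0565),h((468,150),.0565))
E
```

```text
[[0.6077, -0.0375], [0.6, -0.1863], [0.5377, -0.1829], [0.5446, -0.0337]] [ 0.57250279 -0.11008417] 0.149205239321544 0.06274357617148017 87.20302079423918
[[0.6076, -0.0357], [0.6017, -0.1846], [0.535, -0.1814], [0.5421, -0.0342]] [ 0.57160583 -0.10897548] 0.14820458675038398 0.066172463963257 87.49339003959008
rail w1 [ 0.61543649 -0.04751339] [ 0.60706936 -0.19323437] [ 0.53779323 -0.04072904] [ 0.52921826 -0.19198728]
[[0.5324, -0.2153], [0.5259, -0.3642], [0.5924, -0.3673], [0.5978, -0.2177]] [ 0.56212621 -0.29110293] 0.1493580855204809 0.06595950238820233 87.70707754455343
[ 0.56212234 -0.28949027  0.18845012]
stop top outer w2 [ 0.52841074 -0.19589278] [ 0.6073017  -0.19959875]
```

```bash
python3 - <<'E'
from h import *
go(.572,-.108,.110,87.1)
E
```

```text
row [0.1817 0.0015 0.0785] [-0.04 -0.02  0.25]
```

```bash
python3 -m inch '0.03 0 0 0 0 0.25 -0.2; 0.075 0.001 0 0 0 0.25 -0.2; 0.12 0.0015 0 0 0 0.25 -0.2; 0.16 0.0015 0.01 0 0 0.25 -0.2; 0.182 0.0015 0.03 0 0 0.25 -0.2; 0.182 0.0015 0.055 0 0 0.25 -0.2; 0.182 0.0015 0.072 0 0 0.25 -0.2; 0.182 0.0015 0.0785 0 0 0.25 -0.2;  0.182 0.0015 0.0785 0 0 0.25 -0.2; 0.182 0.0015 0.0785 0 0 0.25 -0.2'; python3 - <<'E'
from h import *
print(get_obs()['position'])
go(.572,-.108,.0805,87.1)
snap('wrist','w3.png');snap('scene','s3.png')
b=cv2.imread('pics/s3.png')[170:250,230:340];c=cv2.imread('pics/w3.png')
cv2.imwrite('pics/c3.png',np.hstack([cv2.resize(b,(400,300),interpolation=cv2.INTER_CUBIC),cv2.resize(c,(400,300))]))
E
```

```text
time: 5.35
position: [0.5727, -0.1084, 0.1113]
eef_rot: [0.725, 0.689, 0.0, 0.001]
force: [-0.5, 0.0, -1.4]
grip_width: 0.066
grip_force: 25.0
[ 0.57272174 -0.10843379  0.1113409 ]
row [ 0.0004 -0.0008  0.0308] [0.08 0.03 0.04]
```

View pics/c3.png

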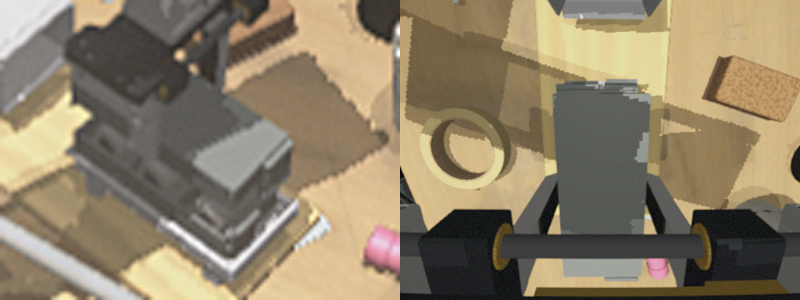

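The held tray is aligned above the full tray. In the scene crop it sits at (200,150) over the rest, parallel to it. Lowering gently now.

```bash
python3 -m inch '0.0004 -0.0008 0.01 0 0 0 -0.2; 0.0004 -0.0008 0.018 0 0 0 -0.2; 0.0004 -0.0008 0.024 0 0 0 -0.2; 0.0004 -0.0008 0.029 0 0 0 -0.2; 0.0004 -0.0008 0.031 0 0 0 -0.2; 0.0004 -0.0008 0.031 0 0 0 -0.2' ; python3 -c "
from h import *
print(get_obs()['position'],get_obs()['moment'])"
```

```text
time: 6.05
position: [0.5709, -0.1074, 0.0789]
eef_rot: [0.724, 0.69, -0.0, -0.0]
force: [0.0, 0.4, -1.8]
grip_width: 0.0662
grip_force: 25.0
[ 0.57089912 -0.10736205  0.07885858] [-0.02368914 -0.08797826 -0.03518658]
```

```bash
python3 -m inch '0 0 0.0015 0 0 0 -0.2; 0 0 0.003 0 0 0 -0.2; 0 0 0.004 0 0 0 -0.2; 0 0 0.004 0 0 0 -0.2' ; python3 -c "
from h import *
print(get_obs()['position'],get_obs()['moment'])"
```

```text
time: 6.45
position: [0.5715, -0.1076, 0.0758]
eef_rot: [0.724, 0.69, 0.0, 0.0]
force: [0.3, -0.4, -1.4]
grip_width: 0.0658
grip_force: 25.0
[ 0.57146199 -0.10758003  0.07576877] [ 0.00400204 -0.04134164 -0.0413049 ]
```

```bash
python3 -m inch '0 0 0.001 0 0 0 -0.2; 0 0 0.002 0 0 0 -0.2; 0 0 0.002 0 0 0 -0.2' ; python3 -c "
from h import *
print(get_obs()['position'],get_obs()['moment'])"
```

```text
time: 6.75
position: [0.5715, -0.1076, 0.0757]
eef_rot: [0.724, 0.69, 0.0, 0.0]
force: [-4.9, 1.5, 10.4]
grip_width: 0.0656
grip_force: 25.0
[ 0.57154718 -0.10758108  0.07572664] [2.44195874e-01 7.19125887e-01 4.35457303e-04]
```

```bash
python3 -m inch '0 0 0 0 0 0 0.5; 0 0 0 0 0 0 0.9; 0 0 0 0 0 0 1; 0 0 0 0 0 0 1; 0 0 -0.03 0 0 0 1; 0 0 -0.07 0 0 0 1; -0.04 0 -0.1 0 0 0 1; -0.08 0 -0.1 0 0 0 1; -0.1 0 -0.1 0 0 0 1; -0.1 0 -0.1 0 0 0 1'; python3 - <<'E'
from h import *
print(get_obs()['position'])
snap('wrist','w4.png');snap('scene','s4.png')
b=cv2.imread('pics/s4.png')[170:250,230:340];c=cv2.imread('pics/w4.png')
cv2.imwrite('pics/c4.png',np.vstack([cv2.resize(b,(300,218),interpolation=cv2.INTER_CUBIC)[:,:300].repeat(1,0) if 0 else cv2.copyMakeBorder(cv2.resize(b,(297,216),interpolation=cv2.INTER_CUBIC),0,0,0,215,cv2.BORDER_CONSTANT),c]))
E
```

```text
time: 7.75
position: [0.5662, -0.2101, 0.1736]
eef_rot: [0.726, 0.688, -0.0, 0.001]
force: [-0.3, -0.1, -0.6]
grip_width: 0.0939
grip_force: 0.0
[ 0.56618059 -0.21012516  0.17356791]
```

View pics/c4.png

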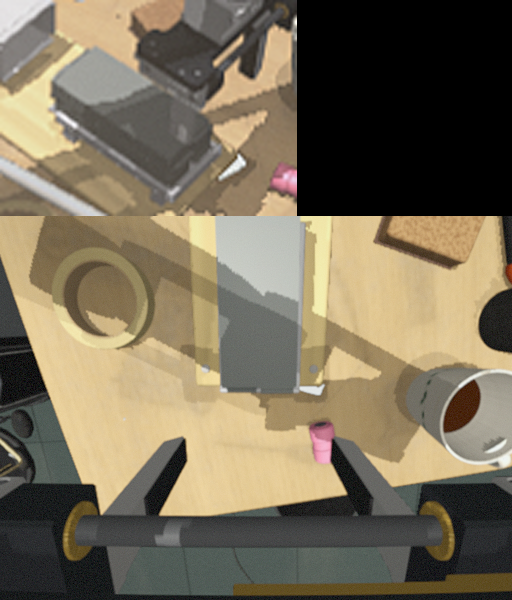

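The tray is seated flat on the full one: the scene crop shows both as one block on the rest, with the upper face at (218-302, 0-390) in the wrist view. Next I'll get the cradle axis and crank numerically from the top image.

```bash
python3 - <<'E'
from h import *
b=cv2.imread('pics/t0.png');hsv=cv2.cvtColor(b,cv2.COLOR_BGR2HSV)
def blob(m,box):
    x0,y0,x1,y1=box;k=np.zeros(m.shape,np.uint8);k[y0:y1,x0:x1]=m[y0:y1,x0:x1]
    n,l,s,c=cv2.connectedComponentsWithStats(k);i=1+s[1:,4].argmax();return (l==i).astype(np.uint8),s[i]
def rect(m,z):
    c=max(cv2.findContours(m,0,1)[0],key=cv2.contourArea)[:,0].astype(float)
    W=np.array([onz('t0',p,z) for p in c]);return cv2.minAreaRect((W*1000).astype(np.float32))
m=((hsv[...,2]>190)&(hsv[...,1]<40)).astype(np.uint8)
k,s=blob(m,(170,150,255,215));print('cradle top px',s,rect(k,.104))
m=(hsv[...,2]<60).astype(np.uint8)
k,s=blob(m,(145,200,190,225));print('handle px',s,rect(k,.075))
# board edges
g=cv2.cvtColor(b,cv2.COLOR_BGR2LAB)[...,2].astype(int)
for side,r in (('top',(150,175)),('bot',(205,235))):
    pts=[]
    for u in list(range(255,335,4)):
        col=cv2.GaussianBlur(g[:,u].astype(np.float32)[:,None],(1,5),0)[:,0]
        d=np.diff(col)[r[0]:r[1]];j=r[0]+(d.argmax() if side=='top' else d.argmin());pts.append(onz('t0',(u,j+.5),.01))
    pts=np.array(pts);v=cv2.fitLine(pts.astype(np.float32),cv2.DIST_HUBER,0,1e-4,1e-4).ravel();print(side,v,np.degrees(np.arctan(v[1]/v[0])))
E
```

```text
cradle top px [ 191  166   47   34 1450] ((585.45458984375, 95.97784423828125), (103.97616577148438, 75.35931396484375), 86.67484283447266)
handle px [153 209  22   9 172] ((521.2054443359375, 216.6398468017578), (49.7503547668457, 18.648210525512695), 89.07845306396484)
top [ 0.06276992  0.99802804  0.6468571  -0.09416837] 86.40118
bot [ 0.05774831  0.9983312   0.5006167  -0.07691371] 86.689415
```

```bash
python3 - <<'E'
from h import *
go(.5688,-.159,.0585,86.9)
E
```

```text
row [0.048  0.0005 0.1144] [-0.05 -0.07  0.24]
```

```bash
python3 -m inch '0.03 0 0.02 0 0 0.2 1; 0.048 0.0005 0.05 0 0 0.2 1; 0.048 0.0005 0.085 0 0 0.2 1; 0.048 0.0005 0.105 0 0 0.2 1; 0.048 0.0005 0.1145 0 0 0.2 1; 0.048 0.0005 0.1145 0 0 0.2 1; 0.048 0.0005 0.1145 0 0 0.2 0; 0.048 0.0005 0.1145 0 0 0.2 0; 0.048 0.0005 0.1145 0 0 0.2 -0.2; 0.048 0.0005 0.1145 0 0 0.2 -0.2; 0.048 0.0005 0.1145 0 0 0.2 -0.2; 0.048 0.0005 0.1145 0 0 0.2 -0.2; 0.048 0.0005 0.1145 0 0 0.2 -0.2' 20 ; python3 -c "
from h import *
print(get_obs()['position'])
d=np.radians(86.7);x,y,z=get_obs()['position'];go(.5843+.12*0-.083*np.cos(d),.0965-.083*np.sin(d),z,86.7)"
```

```text
time: 9.15
position: [0.5698, -0.1599, 0.0601]
eef_rot: [0.725, 0.688, 0.0, 0.001]
force: [-1.2, -0.4, 5.1]
grip_width: 0.0658
grip_force: 20.0
[ 0.56978876 -0.15992079  0.06009383]
row [ 1.738e-01  6.000e-04 -1.000e-04] [0.08 0.04 0.28]
```

```bash
python3 -m inch '0.008 0 0 0 0 0.1 -0.2; 0.02 0 0 0 0 0.2 -0.2; 0.035 0.0002 0 0 0 0.3 -0.2; 0.05 0.0003 0 0 0 0.3 -0.2; 0.06 0.0003 0 0 0 0.3 -0.2; 0.07 0.0003 0 0 0 0.3 -0.2; 0.075 0.0003 0 0 0 0.3 -0.2; 0.08 0.0003 0 0 0 0.3 -0.2' ; python3 -m inch '0.01 0 0 0 0 0 -0.2; 0.02 0 0 0 0 0 -0.2; 0.03 0 0 0 0 0 -0.2; 0.04 0 0 0 0 0 -0.2'
```

```text
time: 9.95
position: [0.5748, -0.081, 0.0601]
eef_rot: [0.727, 0.687, -0.0, 0.002]
force: [-1.2, -7.5, 4.5]
grip_width: 0.066
grip_force: 20.0
time: 10.35
position: [0.5773, -0.0495, 0.061]
eef_rot: [0.727, 0.687, -0.005, 0.007]
force: [-4.4, -26.3, 7.9]
grip_width: 0.0662
grip_force: 20.0
```

```bash
python3 - <<'E'
from h import *
o=get_obs();print(o['position'],o['moment'],o['force'])
snap('wrist','w5.png');snap('scene','s5.png');snap('top','t5.png')
c=cv2.imread('pics/w5.png');b=cv2.imread('pics/s5.png')[130:240,180:330];t=cv2.imread('pics/t5.png')[145:245,150:350]
f=lambda i,w,h:cv2.resize(i,(w,h),interpolation=cv2.INTER_CUBIC)
cv2.imwrite('pics/c5.png',np.vstack([np.hstack([f(b,400,293),f(t,400,293)[:, :]]),f(c[0:196],800,306)]))
E
```

```text
[ 0.57726946 -0.04953259  0.0610077 ] [-4.63099675  0.75454549  0.08033464] [ -4.42155535 -26.34360484   7.86203319]
```

View pics/c5.png

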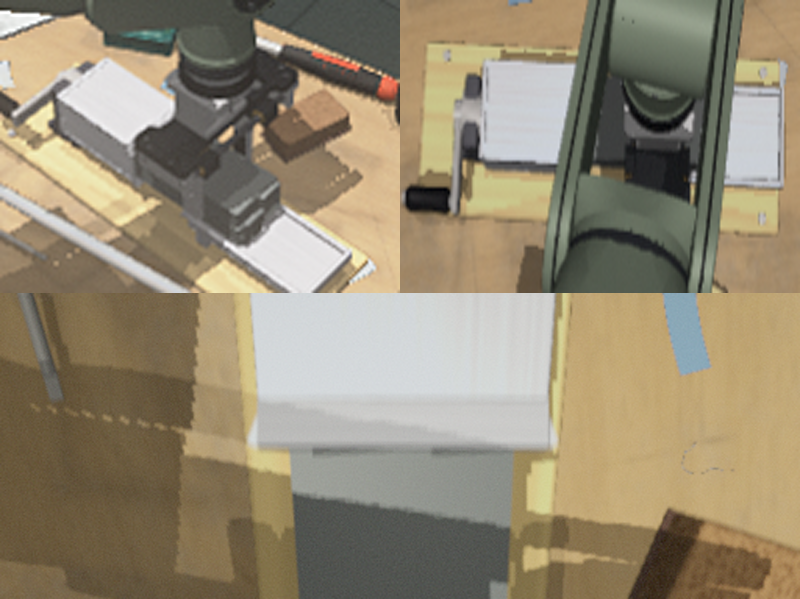

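The pair's front has entered the lips at (403,450) in the wrist view, and it is laterally centred. I'll check whether the pair has slipped in the grip.

```bash
python3 - <<'E'
from h import *
o=get_obs();p=o['position'];d=np.radians(86.7);u=np.array([np.cos(d),np.sin(d)]);n=np.array([u[1],-u[0]])
for s in (0,.01,.02,.04):
    c=p[:2]+u*(.05-s)
    X=[[*(c-u*.075+q*n*.033),.0965] for q in (-1,1)]
    print(s,((proj('s5',X)-[180,130])*2.667).round(),proj('w5',[[*(c-u*.075),.0965]]).round())
m=[.5843,.0965]-u*.062
print('mouth',m, ((proj('w5',[[*(m-q*n*.035),.109] for q in (-1,1)]))*1.5625).round())
for v in [(250,447),(555,447)]: print('lip',onz('w5',(v[0]/1.5625,(v[1]-293)/1.5625),.109))
E
```

```text
0 [[215. 203.]
 [256. 165.]] [[259. 298.]]
0.01 [[222. 208.]
 [263. 170.]] [[259. 313.]]
0.02 [[229. 213.]
 [271. 175.]] [[259. 327.]]
0.04 [[244. 223.]
 [286. 185.]] [[259. 354.]]
mouth [0.58073103 0.03460281] [[531. 151.]
 [270. 151.]]
lip [0.5403337  0.03606568]
lip [0.62230865 0.03139403]
```

```bash
python3 - <<'E'
from h import *
a=cv2.imread('pics/w5.png')
for r in range(324,384,4): print(r,a[r,225].tolist(),a[r,245].tolist(),a[r,259].tolist(),a[r,275].tolist())
b=cv2.imread('pics/s5.png')
# pixels along predicted line of tray top centre, rearward
p=get_obs()['position'];d=np.radians(86.7);u=np.array([np.cos(d),np.sin(d)])
for s in np.arange(-.01,.06,.004):
    q=proj('s5',[[*(p[:2]+u*(-.025-s)),.0965]])[0].round().astype(int);print(round(s,3),q,b[q[1],q[0]])
E
```

```text
324 [55, 48, 51] [57, 50, 54] [49, 47, 53] [51, 52, 52]
328 [55, 55, 54] [57, 54, 57] [49, 49, 48] [54, 47, 54]
332 [91, 96, 92] [92, 94, 90] [89, 94, 92] [95, 93, 93]
336 [95, 95, 95] [98, 98, 95] [96, 99, 96] [92, 99, 95]
340 [137, 146, 141] [106, 112, 108] [93, 97, 96] [92, 98, 98]
344 [171, 175, 174] [173, 178, 176] [188, 190, 191] [94, 101, 96]
348 [203, 206, 205] [201, 204, 202] [203, 205, 205] [148, 155, 152]
352 [201, 202, 202] [201, 203, 203] [202, 204, 204] [197, 200, 200]
356 [200, 201, 201] [199, 202, 204] [202, 205, 205] [200, 202, 204]
360 [197, 198, 200] [200, 201, 202] [198, 201, 200] [199, 201, 201]
364 [197, 202, 202] [200, 201, 202] [199, 202, 202] [199, 201, 202]
368 [97, 106, 110] [102, 108, 114] [105, 111, 117] [102, 109, 115]
372 [23, 55, 73] [21, 62, 77] [20, 58, 72] [25, 59, 76]
376 [22, 56, 72] [19, 58, 73] [30, 59, 80] [28, 60, 77]
380 [11, 18, 22] [16, 12, 22] [22, 17, 23] [20, 18, 19]
-0.01 [266 197] [86 89 92]
-0.006 [267 198] [89 93 95]
-0.002 [268 199] [88 91 92]
0.002 [269 199] [90 93 97]
0.006 [270 200] [92 95 97]
0.01 [271 201] [106 110 111]
0.014 [272 202] [105 110 111]
0.018 [273 202] [102 108 108]
0.022 [274 203] [105 108 110]
0.026 [276 204] [ 93  98 100]
0.03 [277 205] [81 86 89]
0.034 [278 205] [78 85 87]
0.038 [279 206] [78 83 87]
0.042 [280 207] [76 81 85]
0.046 [281 208] [ 94  99 102]
0.05 [282 208] [106 113 114]
0.054 [283 209] [129 131 134]
0.058 [285 210] [130 131 134]
```

```bash
python3 -m inch '-0.008 0 -0.001 0 0 0 -0.2; -0.008 0 -0.001 0 0 0 0.2; -0.008 0 -0.001 0 0 0 0.2; 0 0 -0.001 0 0 0 0.2; 0 0 -0.001 0 0 0 0.2' ; python3 - <<'E'
from h import *
o=get_obs();p=o['position'];print(p,o['force'])
snap('wrist','w6.png');snap('scene','s6.png')
a=cv2.imread('pics/w6.png').astype(int);print([ (r,a[r,235].sum()//3,a[r,259].sum()//3,a[r,272].sum()//3) for r in range(328,372,3)])
d=np.radians(86.7);u=np.array([np.cos(d),np.sin(d)])
for s in (.02,.03,.04): print(s,proj('w6',[[*(p[:2]+u*(-.025-s)),.0965]]).round())
go(.5813-.075*u[0],.034-.075*u[1],p[2],86.7)
# axis heading check
L=[onz('w6',(x,y),.0965) for x,y in []]
f=lambda i,w,h:cv2.resize(i,(w,h),interpolation=cv2.INTER_CUBIC)
w=cv2.imread('pics/w6.png');s=cv2.imread('pics/s6.png')
cv2.imwrite('pics/c6.png',np.vstack([f(s[140:225,190:315],800,544)[:300] if 0 else f(s[150:220,200:340],800,300),f(w[60:150,140:380],800,300)]))
E
```

```text
time: 11.0
position: [0.5756, -0.0463, 0.0609]
eef_rot: [0.726, 0.687, -0.005, 0.005]
force: [-3.8, -22.7, 3.8]
grip_width: 0.0659
grip_force: 20.0
[ 0.57560392 -0.04634888  0.06086082] [ -3.78771189 -22.65633833   3.8056098 ]
[(328, np.int64(52), np.int64(48), np.int64(54)), (331, np.int64(72), np.int64(79), np.int64(77)), (334, np.int64(92), np.int64(95), np.int64(96)), (337, np.int64(99), np.int64(96), np.int64(91)), (340, np.int64(93), np.int64(97), np.int64(96)), (343, np.int64(135), np.int64(95), np.int64(97)), (346, np.int64(145), np.int64(97), np.int64(94)), (349, np.int64(141), np.int64(158), np.int64(134)), (352, np.int64(205), np.int64(205), np.int64(116)), (355, np.int64(204), np.int64(203), np.int64(145)), (358, np.int64(204), np.int64(203), np.int64(202)), (361, np.int64(203), np.int64(202), np.int64(201)), (364, np.int64(205), np.int64(202), np.int64(201)), (367, np.int64(186), np.int64(186), np.int64(185)), (370, np.int64(55), np.int64(50), np.int64(59))]
0.02 [[259. 329.]]
0.03 [[258. 343.]]
0.04 [[258. 356.]]
row [ 0.0056  0.0011 -0.0002] [-0.04  0.75  0.12]
```

```bash
python3 -m inch '-0.005 0 0 0 0 0 0.7; -0.005 0 0 0 0 0 0.9; -0.005 0 0 0 0 0 0.9; -0.005 0 0 0 0 0 0.9' ; python3 - <<'E'
from h import *
o=get_obs();p=o['position'];print(p,o['force'])
snap('wrist','w6.png');snap('scene','s6.png')
a=cv2.imread('pics/w6.png').astype(int);print([ (r,a[r,235].sum()//3,a[r,259].sum()//3,a[r,272].sum()//3) for r in range(328,372,3)])
d=np.radians(86.7);u=np.array([np.cos(d),np.sin(d)])
for s in (.02,.03,.04): print(s,proj('w6',[[*(p[:2]+u*(-.025-s)),.0965]]).round())
f=lambda i,w,h:cv2.resize(i,(w,h),interpolation=cv2.INTER_CUBIC)
w=cv2.imread('pics/w6.png');s=cv2.imread('pics/s6.png')
cv2.imwrite('pics/c6.png',np.vstack([f(s[150:220,200:340],800,300),f(w[60:150,140:380],800,300)]))
E
```

```text
time: 11.5
position: [0.5755, -0.0435, 0.0596]
eef_rot: [0.727, 0.687, 0.0, -0.001]
force: [0.1, 0.3, -0.0]
grip_width: 0.0888
grip_force: 0.0
[ 0.57545285 -0.04346703  0.05958278] [ 0.052432    0.29618905 -0.00669055]
[(328, np.int64(55), np.int64(52), np.int64(54)), (331, np.int64(77), np.int64(74), np.int64(75)), (334, np.int64(92), np.int64(96), np.int64(93)), (337, np.int64(98), np.int64(97), np.int64(100)), (340, np.int64(91), np.int64(95), np.int64(96)), (343, np.int64(144), np.int64(92), np.int64(98)), (346, np.int64(146), np.int64(129), np.int64(93)), (349, np.int64(145), np.int64(146), np.int64(142)), (352, np.int64(195), np.int64(196), np.int64(113)), (355, np.int64(202), np.int64(203), np.int64(142)), (358, np.int64(203), np.int64(204), np.int64(174)), (361, np.int64(202), np.int64(202), np.int64(205)), (364, np.int64(201), np.int64(201), np.int64(207)), (367, np.int64(185), np.int64(189), np.int64(190)), (370, np.int64(47), np.int64(47), np.int64(54))]
0.02 [[259. 331.]]
0.03 [[259. 345.]]
0.04 [[259. 359.]]
```

View pics/c6.png

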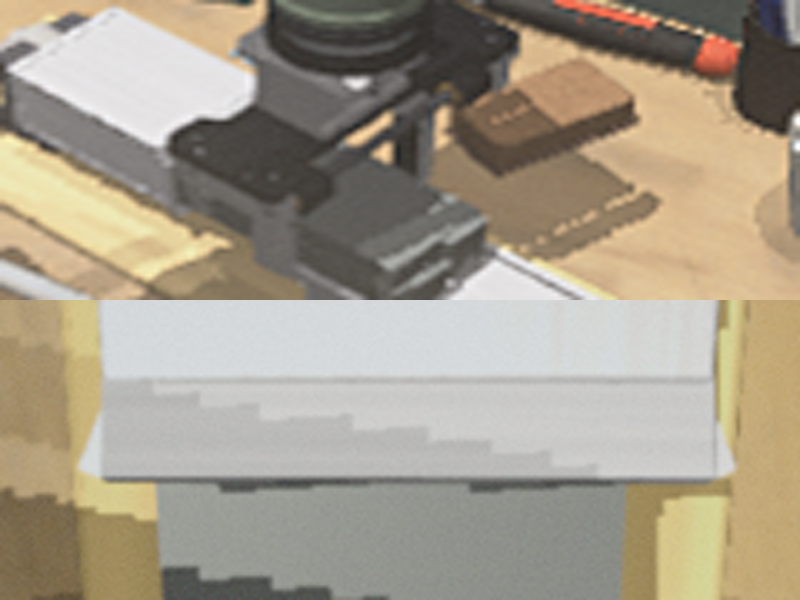

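Last view: in the wrist crop the pair's top spans x 157–625 (centre 391), while the lip spans 103–717 (centre 410). The pair therefore sits about 2 mm too far to -x and is caught on the tube edge. I'll regrip, back off, shift +x 2.3 mm and push again.

```bash
python3 -m inch '0 0 0 0 0 0 0; 0 0 0 0 0 0 0; 0 0 0 0 0 0 0; 0 0 0 0 0 0 0; -0.006 0 -0.0005 0 0 0 0; -0.012 0.001 -0.0005 0 0 0 0; -0.012 0.0024 -0.0005 0 0 0 0; -0.012 0.0024 -0.0005 0 0 0 0' 20;  python3 -m inch '0.006 0 0 0 0 0 0; 0.012 0 0 0 0 0 0; 0.018 0 0 0 0 0 0;0.022 0 0 0 0 0 0; 0.022 0 0 0 0 0 0'
```

```text
time: 12.4
position: [0.5769, -0.0576, 0.06]
eef_rot: [0.727, 0.686, -0.001, -0.0]
force: [-1.0, -0.7, -2.2]
grip_width: 0.0658
grip_force: 20.0
time: 12.9
position: [0.5788, -0.0334, 0.0604]
eef_rot: [0.727, 0.687, 0.001, -0.0]
force: [0.6, 0.9, -3.5]
grip_width: 0.0657
grip_force: 20.0
```

```bash
python3 -m inch '0.006 0 0 0 0 0 0; 0.014 0 0 0 0 0 0; 0.022 0 0 0 0 0 0; 0.03 0 0 0 0 0 0; 0.038 0 0 0 0 0 0; 0.045 0 0 0 0 0 0; 0.045 0 0 0 0 0 0'
```

```text
time: 13.6
position: [0.5813, 0.0119, 0.0604]
eef_rot: [0.727, 0.687, 0.001, -0.001]
force: [-0.1, 0.9, -2.5]
grip_width: 0.0661
grip_force: 20.0
```

```bash
python3 -m inch '0 0 0 0 0 0 0.7; 0 0 0 0 0 0 0.8; 0 0 0 0 0 0 0.8; -0.02 -0.0002 0 0 0 0 0.8; -0.036 -0.0003 0.001 0 0 0 0.8; -0.036 -0.0003 0.001 0 0 0 0.4; -0.036 -0.0003 0.001 0 0 0 0; -0.036 -0.0003 0.001 0 0 0 0; -0.036 -0.0003 0.001 0 0 0 0; -0.036 -0.0003 0.001 0 0 0 0' 20;  python3 -m inch '0.006 0 -0.0005 0 0 0 0; 0.012 0 -0.0005 0 0 0 0; 0.018 0 -0.0005 0 0 0 0;0.024 0 -0.0005 0 0 0 0; 0.028 0 -0.0005 0 0 0 0; 0.028 0 -0.0005 0 0 0 0'
```

```text
time: 14.6
position: [0.579, -0.0257, 0.0595]
eef_rot: [0.727, 0.687, -0.0, 0.0]
force: [0.3, -1.0, -1.1]
grip_width: 0.066
grip_force: 20.0
time: 15.2
position: [0.5804, 0.0036, 0.0597]
eef_rot: [0.727, 0.687, 0.0, -0.001]
force: [0.5, 1.2, -2.8]
grip_width: 0.066
grip_force: 20.0
```

```bash
python3 -m inch '0.003 0 0 0 0 0 0; 0.005 0 0 0 0 0 0; 0.005 0 0 0 0 0 0';python3 -m inch '0.002 0 0 0 0 0 0; 0.004 0 0 0 0 0 0; 0.004 0 0 0 0 0 0'
```

```text
time: 15.5
position: [0.5807, 0.0075, 0.0598]
eef_rot: [0.727, 0.686, 0.0, -0.0]
force: [0.5, 1.0, -2.7]
grip_width: 0.066
grip_force: 20.0
time: 15.8
position: [0.5811, 0.0089, 0.0601]
eef_rot: [0.727, 0.687, -0.002, 0.001]
force: [-0.6, -7.4, -2.5]
grip_width: 0.0661
grip_force: 20.0
```

```bash
python3 -m inch '0.002 0 0 0 0 0 0; 0.002 0 0 0 0 0 0; 0 0 0 0 0 0 0; 0 0 0 0 0 0 0.7; 0 0 0 0 0 0 0.9; 0 0 0 0 0 0 0.9; 0 0 -0.04 0 0 0 0.9; 0 0 -0.085 0 0 0 0.9; 0 0 -0.125 0 0 0 0.9; 0 0 -0.125 0 0 0 0.9'; python3 - <<'E'
from h import *
go(.5217,.221,.18,86.7);go(.5217,.221,.056,86.7)
E
```

```text
time: 16.8
position: [0.5862, 0.0113, 0.193]
eef_rot: [0.727, 0.687, 0.005, 0.006]
force: [1.1, 0.5, 2.1]
grip_width: 0.0894
grip_force: 0.0
row [ 0.2057 -0.0766  0.0118] [0.85 0.02 0.03]
row [ 0.2057 -0.0784  0.1358] [0.85 0.02 0.03]
```

```bash
python3 -m inch '0.03 -0.01 0 0 0 0 0.6; 0.075 -0.03 0 0 0 0 0.3; 0.115 -0.045 0 0 0 0 0.3; 0.155 -0.06 0 0 0 0 0.3; 0.19 -0.07 0 0 0 0 0.3; 0.205 -0.073 0 0 0 0 0.3; 0.205 -0.073 0 0 0 0 0.3; 0.205 -0.073 0 0 0 0 0.3'; python3 - <<'E'
from h import *
print(get_obs()['position']);go(.5217,.221,.056,86.7)
snap('wrist','w7.png')
b=cv2.imread('pics/w7.png');m=(b.max(2)<45).astype(np.uint8)
for X in ([.5212,.1906,.075],[.5212,.2426,.075]): print(proj('w7',[X]))
n,l,s,c=cv2.connectedComponentsWithStats(m)
for i in range(1,n):
    if s[i,4]>150:print(s[i],c[i].round(),onz('w7',c[i],.075).round(4))
E
```

```text
time: 17.6
position: [0.5201, 0.2194, 0.1845]
eef_rot: [0.727, 0.686, -0.0, 0.0]
force: [0.2, -0.7, -0.3]
grip_width: 0.0611
grip_force: 0.0
[0.52012309 0.21935793 0.18452144]
row [0.0019 0.0015 0.1285] [-0.02  0.06  0.01]
[[261.08098991 216.59096502]]
[[258.16373947 167.14483079]]
[   0    0   56   34 1023] [25. 15.] [0.3221 0.3929]
[ 13 110  18  31 210] [ 24. 124.] [0.2965 0.299 ]
[  0 154  30  38 214] [ 17. 172.] [0.2767 0.2522]
[251 167  20  50 878] [260. 191.] [0.522  0.2176]
[  0 170  17  35 275] [  5. 190.] [0.259  0.2346]
[183 223  28  82 885] [197. 267.] [0.4479 0.1363]
[303 223  40  81 897] [320. 267.] [0.5817 0.129 ]
[    0   267   512   117 10173] [146. 342.] [0.3752 0.0396]
[ 356  269  129   98 8270] [422. 317.] [0.7011 0.0555]
```

```bash
python3 -m inch '0.002 0.0018 0.035 0 0 0 0.3; 0.002 0.0018 0.075 0 0 0 0.3; 0.002 0.0018 0.105 0 0 0 0.3; 0.002 0.0018 0.122 0 0 0 0.3; 0.002 0.0018 0.1285 0 0 0 0.3; 0.002 0.0018 0.1285 0 0 0 0.3; 0.002 0.0018 0.1285 0 0 0 -0.3; 0.002 0.0018 0.1285 0 0 0 -0.8; 0.002 0.0018 0.1285 0 0 0 -0.9; 0.002 0.0018 0.1285 0 0 0 -0.9; 0.002 0.0018 0.1285 0 0 0 -0.9; 0.002 0.0018 0.1285 0 0 0 -0.9' 15
```

```text
time: 18.85
position: [0.5223, 0.2221, 0.0568]
eef_rot: [0.727, 0.686, 0.0, 0.0]
force: [0.3, -0.0, 1.3]
grip_width: 0.0204
grip_force: 15.0
```

```bash
python3 -m inch '0 0.0003 -0.006 0 0 0 -0.9; 0 0.002 -0.017 0 0 0 -0.9; 0 0.0065 -0.0296 0 0 0 -0.9; 0 0.0127 -0.0402 0 0 0 -0.9; 0 0.0205 -0.0495 0 0 0 -0.9; 0 0.030 -0.0573 0 0 0 -0.9; 0 0.0404 -0.0634 0 0 0 -0.9; 0 0.052 -0.0676 0 0 0 -0.9; 0 0.064 -0.0697 0 0 0 -0.9; 0 0.076 -0.0697 0 0 0 -0.9; 0 0.088 -0.0676 0 0 0 -0.9; 0 0.0996 -0.0634 0 0 0 -0.9; 0 0.11 -0.0573 0 0 0 -0.9; 0 0.1195 -0.0495 0 0 0 -0.9; 0 0.1273 -0.0402 0 0 0 -0.9; 0 0.1335 -0.0296 0 0 0 -0.9; 0 0.138 -0.017 0 0 0 -0.9; 0 0.1397 -0.006 0 0 0 -0.9; 0 0.14 0.001 0 0 0 -0.9; 0 0.14 0.003 0 0 0 -0.9'; python3 - <<'E'
from h import *
o=get_obs();print(o['position'],o['force'])
E
```

```text
time: 20.85
position: [0.6623, 0.2139, 0.0551]
eef_rot: [0.727, 0.687, 0.0, 0.0]
force: [-6.1, 1.4, 14.6]
grip_width: 0.0204
grip_force: 15.0
[0.66227718 0.2139486  0.05505522] [-6.13492711  1.40696794 14.62778637]
```

```bash
python3 -m inch '0 0 -0.002 0 0 0 -0.9; 0 0 -0.002 0 0 0 -0.3; 0 0 -0.002 0 0 0 0; 0 0 -0.002 0 0 0 0.2; 0 0 -0.035 0 0 0 0.2; 0 0 -0.08 0 0 0 0.3; 0 0 -0.125 0 0 0 0.6; 0 0 -0.13 0 0 0 0.9; 0 0 -0.13 0 0 0 0.9'; python3 - <<'E'
from h import *
o=get_obs();print(o['position'],o['force'])
snap('wrist','w8.png')
b=cv2.imread('pics/w8.png');m=(b.max(2)<45).astype(np.uint8)
n,l,s,c=cv2.connectedComponentsWithStats(m)
for i in range(1,n):
    if s[i,4]>150 and abs(c[i][0]-256)<40:print(s[i],c[i].round(),onz('w8',c[i],.075).round(4))
go(.5808,.0075,.19,86.7)
E
```

```text
time: 21.75
position: [0.6634, 0.2138, 0.1862]
eef_rot: [0.727, 0.686, 0.002, 0.002]
force: [-0.8, -0.2, -0.4]
grip_width: 0.0811
grip_force: 0.0
[0.66337211 0.2138094  0.18621301] [-0.76748911 -0.2231237  -0.44271079]
[247 170  19  49 838] [256. 194.] [0.6611 0.2094]
row [-0.2104 -0.0688 -0.0066] [ 0.02  0.01 -0.02]
```

```bash
python3 -m inch '-0.03 -0.01 0 0 0 0 1; -0.075 -0.025 0 0 0 0 1; -0.12 -0.04 0 0 0 0 1; -0.16 -0.053 0 0 0 0 1; -0.195 -0.065 0 0 0 0 1; -0.2104 -0.0688 0 0 0 0 1; -0.2104 -0.0688 0 0 0 0 1; -0.2104 -0.0688 0 0 0 0 1'; python3 - <<'E'
from h import *
print(get_obs()['position']);go(.5808,.0075,.059,86.7)
snap('wrist','w9.png')
a=cv2.imread('pics/w9.png').astype(int).sum(2)//3
d=np.radians(86.7);u=np.array([np.cos(d),np.sin(d)]);n=np.array([u[1],-u[0]]);c=np.array([.5843,.0965])-u*.033
print('rear corners pred',proj('w9',[[*(c-u*.075+q*n*.033),.097] for q in (-1,1)]).round(1))
for k in (-.012,.0,.01):
    q=proj('w9',[[*(c-u*(.05+k)),.097]])[0].round().astype(int);print(k,q,'|',a[q[1],q[0]-56:q[0]+56:2])
E
```

```text
time: 22.6
position: [0.5806, 0.0085, 0.1822]
eef_rot: [0.727, 0.686, -0.0, -0.001]
force: [-0.1, 0.1, -0.0]
grip_width: 0.0943
grip_force: 0.0
[0.58057224 0.00848162 0.18218069]
row [-0.0011  0.0005  0.1232] [-0.11 -0.06 -0.03]
rear corners pred [[222.4 217. ]
 [292.  217. ]]
-0.012 [257 179] | [111 115 114 108 109 105 105 102 105  97  84  82  84  84  88  85  83  85
  82  89  87  84  89  87  85  91  83  82  84  89  85  85  81  83  83  83
  88  82  89  85  86  88  86  83  81  96 108 115 112 113 105 110 109 111
 107 107]
0.0 [257 192] | [136 139 136 135 135 132 127 125 129 123  80  78  87  89  80  81  87  84
  83  85  85  85  86  86  84  84  86  83  85  80  85  82  82  87  87  86
  83  84  88  87  88  87  86  84  82 119 138 142 140 138 138 136 134 134
 135 137]
0.01 [257 202] | [140 139 138 135 136 134 131 129 133 123  85  82  81  83  83  84  82  81
  86  84  84  83  84  84  82  87  87  82  83  87  84  83  84  83  86  86
  83  82  86  84  85  81  88  82  88 129 141 139 137 137 135 137 137 136
 133 138]
```

```bash
python3 -m inch '0 0 0.04 0 0 0 1; -0.001 0 0.08 0 0 0 1; -0.001 0 0.11 0 0 0 1; -0.001 0 0.1235 0 0 0 1; -0.001 0 0.1235 0 0 0 1; -0.001 0 0.1235 0 0 0 0; -0.001 0 0.1235 0 0 0 0; -0.001 0 0.1235 0 0 0 0; -0.001 0 0.1235 0 0 0 0; -0.001 0 0.1235 0 0 0 0; -0.001 0 0.1235 0 0 0 0' 25; python3 -m inch '-0.004 0 -0.001 0 0 0 0; -0.010 0 -0.001 0 0 0 0; -0.018 0 -0.001 0 0 0 0; -0.026 0 -0.001 0 0 0 0; -0.034 0 -0.001 0 0 0 0; -0.034 0 -0.001 0 0 0 0'
```

```text
time: 23.75
position: [0.5802, 0.0063, 0.061]
eef_rot: [0.727, 0.686, -0.001, -0.0]
force: [-5.0, -1.1, 6.2]
grip_width: 0.0657
grip_force: 25.0
time: 24.35
position: [0.5789, -0.0293, 0.061]
eef_rot: [0.728, 0.686, -0.001, 0.001]
force: [-0.7, -1.4, 0.5]
grip_width: 0.0657
grip_force: 24.9
```

```bash
python3 -m inch '-0.008 0 0 0 0 0 0; -0.018 0 0 0 0 0 0; -0.028 0 0 0 0 0 0; -0.038 0 0 0 0 0 0; -0.048 0 0 0 0 0 0; -0.058 0 0 0 0 0 0; -0.065 0 0 0 0 0 0; -0.065 0 0 0 0 0 0'; python3 -m inch '-0.008 0 0 0 0 0 0; -0.018 0 0 0 0 0 0; -0.028 0 0 0 0 0 0; -0.038 0 0 0 0 0 0; -0.048 0 0 0 0 0 0; -0.058 0 0 0 0 0 0; -0.066 0 0 0 0 0 0; -0.069 0 0 0 0 0 0;-0.069 0 0 0 0 0 0'
```

```text
time: 25.15
position: [0.5749, -0.0942, 0.061]
eef_rot: [0.727, 0.686, -0.001, 0.001]
force: [-1.2, -2.6, -0.8]
grip_width: 0.0659
grip_force: 24.9
time: 26.05
position: [0.571, -0.1623, 0.0609]
eef_rot: [0.727, 0.686, -0.001, 0.001]
force: [-0.6, -1.7, -3.1]
grip_width: 0.0663
grip_force: 24.9
```

```bash
python3 -m inch '0 0 0.001 0 0 0 0; 0 0 0.001 0 0 0 0.7; 0 0 0.001 0 0 0 1; 0 0 0.001 0 0 0 1; 0 0 -0.03 0 0 0 1; 0 0 -0.07 0 0 0 1; -0.01 0 -0.11 0 0 0 1; -0.03 0 -0.13 0 0 0 1; -0.05 0 -0.13 0 0 0 1; -0.05 0 -0.13 0 0 0 1; -0.05 0 -0.13 0 0 0 1'; python3 - <<'E'
from h import *
print(get_obs()['position'])
snap('wrist','wa.png');snap('scene','sa.png');snap('top','ta.png')
a=cv2.cvtColor(cv2.imread('pics/wa.png'),cv2.COLOR_BGR2HSV)
d=np.radians(86.7);u=np.array([np.cos(d),np.sin(d)]);n=np.array([u[1],-u[0]]);c=np.array([.5732,-.109])
def prof(p0,p1,N):
    for t in np.linspace(0,1,N):
        X=p0+(p1-p0)*t;q=proj('wa',[[*X,.0965]])[0].round().astype(int)
        yield (round(float((X-c)@u)*1000),round(float((X-c)@n)*1000),*(a[q[1],q[0]][1:].tolist() if 0<=q[1]<384 and 0<=q[0]<512 else ()))
print(list(prof(c+u*.06+n*.0,c+u*.095,15)))
print(list(prof(c-u*.065,c-u*.09,12)))
for k in (-.05,.05):
    print(list(prof(c+u*k-n*.04,c+u*k-n*.026,13)));print(list(prof(c+u*k+n*.026,c+u*k+n*.04,13)))
E
```

```text
time: 27.15
position: [0.5678, -0.2104, 0.1903]
eef_rot: [0.727, 0.686, 0.0, -0.001]
force: [1.2, -0.8, -0.4]
grip_width: 0.0942
grip_force: 0.0
[ 0.5678167  -0.2103584   0.19029173]
[(60, 0, 7, 193), (62, 0, 9, 193), (65, 0), (68, 0), (70, 0), (72, 0), (75, 0), (78, 0), (80, 0), (82, 0), (85, 0), (88, 0), (90, 0), (92, 0), (95, 0)]
[(-65, 0, 9, 112), (-67, 0, 10, 107), (-70, 0, 17, 103), (-72, 0, 7, 106), (-74, 0, 6, 121), (-76, 0, 4, 120), (-79, 0, 2, 146), (-81, 0, 16, 131), (-83, 0, 98, 136), (-85, 0, 96, 160), (-88, 0, 89, 212), (-90, 0, 87, 216)]
[(-50, -40, 108, 161), (-50, -39, 103, 164), (-50, -38, 101, 167), (-50, -37, 102, 157), (-50, -35, 64, 147), (-50, -34, 2, 142), (-50, -33, 4, 142), (-50, -32, 17, 123), (-50, -31, 14, 112), (-50, -29, 5, 108), (-50, -28, 17, 108), (-50, -27, 9, 109), (-50, -26, 7, 107)]
[(-50, 26, 9, 108), (-50, 27, 7, 109), (-50, 28, 7, 103), (-50, 30, 12, 107), (-50, 31, 12, 106), (-50, 32, 14, 107), (-50, 33, 7, 110), (-50, 34, 4, 129), (-50, 35, 88, 157), (-50, 37, 102, 162), (-50, 38, 105, 165), (-50, 39, 100, 164), (-50, 40, 96, 162)]
[(50, -40, 83, 242), (50, -39, 84, 243), (50, -38, 80, 242), (50, -37, 85, 239), (50, -35, 54, 220), (50, -34, 6, 211), (50, -33, 9, 201), (50, -32, 6, 200), (50, -31, 9, 201), (50, -30, 8, 197), (50, -28, 6, 200), (50, -27, 8, 199), (50, -26, 8, 200)]
[(50, 26, 8, 192), (50, 27, 13, 194), (50, 28, 8, 193), (50, 29, 8, 192), (50, 31, 11, 193), (50, 32, 6, 184), (50, 33, 1, 177), (50, 34, 0, 157), (50, 35, 54, 161), (50, 37, 98, 190), (50, 38, 99, 188), (50, 39, 93, 195), (50, 40, 78, 241)]
```

```bash
python3 - <<'E'
from h import *
go(.5733,-.107,.077,86.7)
E
python3 -m inch '0.04 0 0.0 0 0 0 1; 0.08 -0.0002 0.01 0 0 0 1; 0.1035 -0.0004 0.04 0 0 0 1; 0.1035 -0.0004 0.08 0 0 0 1; 0.1035 -0.0004 0.1 0 0 0 1; 0.1035 -0.0004 0.11 0 0 0 1; 0.1035 -0.0004 0.11 0 0 0 1'; python3 - <<'E'
from h import *
print(get_obs()['position'])
go(.5733,-.107,.077,86.7)
E
```

```text
row [ 0.1026 -0.      0.113 ] [-0.11 -0.08  0.04]
time: 28.0
position: [0.5724, -0.1065, 0.0791]
eef_rot: [0.727, 0.687, -0.001, -0.002]
force: [-0.2, 0.1, 0.3]
grip_width: 0.094
grip_force: 0.0
[ 0.5723538  -0.10651169  0.07905446]
row [-0.0004  0.001   0.0021] [-0.22 -0.07  0.03]
```

```bash
python3 -m inch '0 0.0007 0.002 0 0 0 0; 0 0.0007 0.002 0 0 0 0; 0 0.0007 0.002 0 0 0 0; 0 0.0007 0.002 0 0 0 0; 0 0.0007 0.002 0 0 0 0; 0 0.0007 0.002 0 0 0 0; 0 0.0007 0.002 0 0 0 0' 25; python3 -c "
from h import *
print(get_obs()['position'],get_obs()['force'])"; python3 -m inch '0 0.0007 -0.002 0 0 0 0; 0 0.0007 -0.005 0 0 0 0; 0 0.0007 -0.008 0 0 0 0; 0 0.0007 -0.008 0 0 0 0'; python3 - <<'E'
from h import *
o=get_obs();print(o['position'],o['force'],o['moment'])
E
```

```text
time: 28.7
position: [0.5744, -0.1079, 0.08]
eef_rot: [0.727, 0.686, -0.0, 0.0]
force: [-3.7, -0.1, 6.8]
grip_width: 0.0659
grip_force: 25.0
[ 0.5743951  -0.1079254   0.07999555] [-3.68625293 -0.14322102  6.79585607]
time: 29.1
position: [0.5752, -0.1076, 0.0871]
eef_rot: [0.727, 0.686, 0.0, -0.0]
force: [-0.7, 1.1, -2.2]
grip_width: 0.0657
grip_force: 24.9
[ 0.57519311 -0.10760477  0.08707984] [-0.73860808  1.10760337 -2.20599899] [-0.00335153  0.18234112 -0.02466487]
```

```bash
python3 -m inch '0 0 -0.006 0 0 0 0; 0 0 -0.012 0 0 0 0; 0 0 -0.02 0 0 0 0; 0 0 -0.04 0 0 0 0; 0 0 -0.08 0 0 0 0; 0 0 -0.1 0 0 0 0; 0 0 -0.1 0 0 0 0'; python3 - <<'E'
from h import *
o=get_obs();print(o['position'],o['force'])
go(.497,-.289,.10,5.2)
E
```

```text
time: 29.8
position: [0.5785, -0.1087, 0.1923]
eef_rot: [0.727, 0.686, 0.002, 0.005]
force: [0.4, -0.0, -0.6]
grip_width: 0.0655
grip_force: 24.9
[ 0.57852248 -0.10868096  0.19234163] [ 0.42935426 -0.04065415 -0.57455502]
row [-0.1845 -0.0719  0.0921] [ 0.58 -0.28 81.49]
```

```bash
python3 -m inch '-0.03 -0.01 0 0 0 0 0; -0.07 -0.025 0 0 0 3 0; -0.11 -0.04 0 0 0 10 0; -0.15 -0.055 0 0 0 18 0; -0.18 -0.066 0 0 0 26 0; -0.1845 -0.068 0 0 0 34 0; -0.1845 -0.068 0 0 0 42 0; -0.1845 -0.068 0 0 0 50 0; -0.1845 -0.068 0 0 0 58 0; -0.1845 -0.068 0 0 0 66 0; -0.1845 -0.068 0 0 0 74 0; -0.1845 -0.068 0.02 0 0 80 0; -0.1845 -0.068 0.05 0 0 81.5 0; -0.1845 -0.068 0.08 0 0 81.5 0; -0.1845 -0.068 0.09 0 0 81.5 0; -0.1845 -0.068 0.09 0 0 81.5 0; -0.1845 -0.068 0.09 0 0 81.5 0'; python3 - <<'E'
from h import *
o=get_obs();print(o['position'],o['force'])
go(.497,-.289,.0215,5.2)
E
```

```text
time: 31.5
position: [0.4971, -0.2882, 0.0976]
eef_rot: [0.999, 0.045, 0.0, 0.0]
force: [0.4, -0.1, -1.1]
grip_width: 0.0661
grip_force: 24.9
[ 0.49711068 -0.28823812  0.09755941] [ 0.40361079 -0.10402315 -1.0954198 ]
row [-0.0002  0.0007  0.0761] [ 0.04 -0.04 -0.01]
```

```bash
python3 -m inch '0 0 0.03 0 0 0 0; 0 0 0.055 0 0 0 0; 0 0 0.068 0 0 0 0; 0 0 0.074 0 0 0 0; 0 0 0.076 0 0 0 0; 0 0 0.076 0 0 0 0'; python3 -m inch '0 0 0.001 0 0 0 0; 0 0 0.002 0 0 0 0; 0 0 0.002 0 0 0 0'
```

```text
time: 32.1
position: [0.4975, -0.2886, 0.0221]
eef_rot: [0.999, 0.045, 0.001, 0.001]
force: [0.9, 0.2, -1.1]
grip_width: 0.0654
grip_force: 24.9
time: 32.4
position: [0.4977, -0.2887, 0.0206]
eef_rot: [0.999, 0.045, 0.001, 0.001]
force: [-0.9, 0.2, 4.7]
grip_width: 0.066
grip_force: 24.9
```

Contact at the expected height. I'll release, retreat, and check the final state from the images.

```bash
python3 -m inch '0 0 0 0 0 0 0.5; 0 0 0 0 0 0 0.8; 0 0 0 0 0 0 1; 0 0 0 0 0 0 1; 0 0 -0.03 0 0 0 1; 0 0 -0.07 0 0 0 1; 0 0 -0.12 0 0 0 1; 0 0 -0.17 0 0 0 1; 0 0 -0.2 0 0 0 1; 0 0 -0.2 0 0 0 1; 0 0 -0.2 0 0 0 1; 0 0 -0.2 0 0 0 1'; python3 - <<'E'
from h import *
o=get_obs();print(o['position'],o['force'])
snap('wrist','wz.png');snap('top','tz.png')
a=cv2.imread('pics/w1.png');b=cv2.imread('pics/wz.png')
print('move of cam',np.load('pics/w1.npz')['t']-np.load('pics/wz.npz')['t'])
# compare patches: tray w/ weights, empty tray, pink, tape
for n,(x0,y0,x1,y1) in dict(full=(25,50,190,145),empty=(225,100,292,240),pink=(232,30,282,70),tape=(70,180,160,265)).items():
    T=a[y0:y1,x0:x1];S=b[max(0,y0-12):y1+12,max(0,x0-12):x1+12]
    r=cv2.matchTemplate(S,T,cv2.TM_CCOEFF_NORMED);_,v,_,l=cv2.minMaxLoc(r);print(n,round(v,3),l[0]-min(12,x0),l[1]-min(12,y0))
g=cv2.cvtColor(b,cv2.COLOR_BGR2GRAY)[50:146:4,24:194:4]
ch=' .:-=+*#%@'
for r in g:print(''.join(ch[min(9,v//26)]*2 for v in r))
E
```

```text
time: 33.6
position: [0.4954, -0.2869, 0.2164]
eef_rot: [0.999, 0.045, -0.002, -0.001]
force: [-0.6, 0.3, -0.4]
grip_width: 0.0938
grip_force: 0.0
[ 0.49538996 -0.28691046  0.21644007] [-0.61763572  0.27050642 -0.38065826]
move of cam [-0.00174899  0.00214394  0.0022964 ]
full 0.829 0 -2
empty 0.981 2 0
pink 0.961 2 -2
tape 0.976 1 -1
%%%%%%%%%%%%%%##****++**************************%%%%%%%%%%%%%%%%%%%%%%%%%%%%%%%%%%%%%%
****########++++******##%%%%####****************************%%%%%%%%%%%%%%%%%%%%%%%%%%
++--==++************++++++==++++++******%%####**************************##%%%%%%%%%%%%
**::::::==**++========++************++====++++**********####**************************
**::::::--********====++**::::--======++************++==++++**********##**************
++--::::--****++========**::::==******==++++****++--==++**####******++++++**@@%%%%++**
==--::::==##%%%%%%##++--**::::==**============++**::==********++++==++**::--%%%%++++++
====::::--##%%%%%%##**==**::==########++======++**::******==========**##::++@@##**====
--==::::--##%%%%####**==**::==##%%%%%%##**==--==**::******++=======
[... 624 characters left out ...]
--++
%%++--::::**%%%%####**==++----##%%%%%%##++==--++++::++####%%%%##==----====::==****==**
%%##**********++==------++==::##%%%%##**++==--++++::++##%%%%##++==--======::==++++==**
%%%%%%%%%%%%%%%%####**********++++==++++======++++::++##%%%%##++==------==::++++++==**
%%%%%%%%%%%%%%%%##%%%%%%%%%%%%%%####**********++==--::**######++==------==::++++====++
%%%%%%%%%%%%%%%%%%%%%%%%%%%%%%%%%%%%%%%%%%%%%%##********##**====--::----==::****==++**
%%%%%%%%%%%%%%%%%%%%%%%%%%%%%%%%%%%%%%%%%%%%%%##%%%%@@@@****++========--++******--++++
%%%%%%%%%%%%%%%%%%%%%%%%%%%%%%%%%%%%%%%%%%%%%%%%%%%%##****++++++**********++++**--++++
**####%%%%%%%%%%%%%%%%%%%%%%%%%%%%%%%%%%%%%%%%%%%%**++++****************++++++**--**==
```

```bash
python3 -c "
from h import *
print(sign_off())"
```

```text
the job is handed in; nothing more can be done
None
```

The job is handed in after about 34 s of robot time: all three weights are now in the second tray, upright on the rest, and the emptied tray lies flat, face-down, on the bench. On the way in, the pair caught at the cradle mouth, and the arm pushed with about 26 N before I backed off and realigned it; the final wrist picture shows all three weights in place and the tape roll and nearby pink look-alike unmoved, while the sanding block, screwdriver and carton were not checked individually.

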